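Swing-check the long-armed lamp

ROBOT

A 7-joint arm with a two-finger parallel gripper is mounted at the origin on the work surface. World frame = base frame: x ahead of the robot, y to its left, z up, the work surface at z = 0. Lengths are in m, angles in rad, forces in N, time in s.
With the tool pointing down it reaches from about 0.35 to 0.775 m from the base axis. Payload 3.1 kg.
Tool frame: the origin (TCP) lies on the centre line of the jaws, within the pads' length; the fingertips stand 25 mm ahead of it and the grasp point (between the pads) lies 6 mm ahead of it; z points along the fingers, y is the line along which they close (so a half turn about z gives the same grasp; the last joint's range is limited). The gripper opens to 85 mm and grips with 20 to 120 N. Pads are 22 mm wide; open, the fingers measure 114 mm over their backs; the gripper's body (76 mm by 85 mm) begins 54 mm behind the grasp point. The pads swing forward as they close: fully open they stand 13 mm farther back than shut.
Start: joints at [-0.042, 0.311, 0.014, 1.512, -0.004, 1.319, -0.027], TCP at [0.55, 0, 0.232] pointing down, gripper open.
Joint ranges: [-2.7, 2.7], [-0.3, 1.91], [-1.27, 1.3], [0.12, 2.57], [-1.44, 4.58], [0.2, 2.03], [-3.05, 3.05]. Speed limits (rad/s): [2.79, 2.79, 3.14, 3.14, 3.14, 3.14, 3.14].

INTERFACE

Orientations are given as a unit quaternion [w, x, y, z].
In Python, from rig import * gives the robot as it stands. The module is installed in compiled form; this text tells all that it offers. Calls block until the motion is done:
- move_to(position, orientation): joint-space move of the TCP to a pose.
- line_to(position, v=0.15, orientation=None, threshold=None): straight line of the TCP; orientation=None keeps the orientation; v is the mean speed in m/s. With threshold (N) it stops when the force on the tool has changed by that much, and returns True; else False.
- movej(angles): joint-space move.
- release() and clamp(newtons=None): open the fingers fully, or close them until they stop; newtons is the grip in N (None keeps the last).
- pause(seconds).
- ik(position, orientation): joint angles nearest the present ones, or None.
- camera(name): name is "scene" or "side" or "wrist"; returns the picture (480x640x3 uint8, red, green, blue); there is no depth.
- camera_params(name): a dict with "fx", "fy", "cx", "cy" (pixels), "xyz" and "rotation" of the camera in the world. Camera axes: x right, y down, z forward; pixel columns grow to the right and rows downward; lengths in m; the calibration is good to about 2 mm. A picture is of the moment at which its call begins: read the wrist's pose just before it. camera_params takes no time and is no camera call; for the wrist camera it gives the pose at the moment of the call.
A pose or a line that the arm cannot do raises Unreachable and nothing moves.
- hand_in(): hands the job in; it is judged then, once.
Trained networks look in the newest picture that a camera, given by its name, has taken for a name from the list of things; names that differ only in an ending like _2 or _b are one class to them, and where a whole thing is asked for, a point or a joint stands for the part that bears it (a point fixed in the world has none). Each returns a list of dicts, best first, with "conf" (0 to 1); they miss things now and then, are a little off and sometimes report something else, mostly with a low value. They report only what shows in the picture. A call takes as long as a camera call.
- trace(camera, query): "region" (480x640 bool, what is visible of it) and "box" ([left, top, width, height] in pixels, round what is visible of it).
Readings, each from a call of its own:
- get_time_s(): time.
- get_joint_pos(): joint angles.
- get_qvel(): joint speeds.
- get_joint_torque(): joint torques, N m.
- get_ee_pos(): TCP position.
- get_tool_rot(): TCP orientation.
- get_ft_force(): force on the tool from outside, world axes, zero at the start.
- get_torque(): the same for the moment, N m.
- get_finger_gap(): opening from 0.0 (shut) to 1.0 (fully open).
- get_grip_force(): force on a finger pad.
Only numpy, scipy, OpenCV 4.12 (cv2) and the standard library are available. Lean on these libraries where they do the work, as an engineer would, in place of code of your own. Each camera call takes 0.05 s, during which the arm holds its last target. There are 200 camera calls.

TASK

Two sample swing-arm lamps stand on the display table. Check the pivot of the one with the LONG arm for stiffness: swing its arm steadily, without flinging it, all the way to its stop on the robot's right, then back across its whole arc to its stop on the robot's left, and let go of it there. Leave the short-armed lamp as it is.

Things in the scene. Friction and masses are not known exactly. Their poses are not given: they have to be found in the camera images.
- long_holder (a point): Middle of the upright round white lamp holder at the outer end of the long arm: diameter 32 mm, rising 60 mm clear above the arm bar; this point is 32 mm above the bar's top, 28 mm below the holder's top, 163 mm above the table. A 62 mm globe bulb hangs below it. Can be pinched from above; fingers may slide round it as the arm turns. The arm is a level white bar 14 mm wide.
- long_hinge (a point): Pivot of the long-armed lamp: centre of the top of the arm's hub (diameter 36 mm), on the upright hinge axis, 139 mm above the table and 160 mm level from long_holder. Its post stands on a fixed round metal foot (diameter 124 mm), which may be turned a little about the upright.
- long_arm (a joint): Angle of the long arm about its upright pivot, rad. 0 is mid-arc, arm pointing towards the robot (within 0.2 rad); grows counter-clockwise from above, moving the holder to the robot's right (-y). Hard stops at +0.9 (robot's right) and -0.9 (left), marked by two pins beside the hub. Slightly stiff (about 1 N at the holder), no spring: stays where left.
- short_holder (a point): The same kind of holder on the other lamp, not to be moved: its arm is only 90 mm long and carries a flat disc head 98 mm wide. Same stand and heights (this point is 163 mm above the table). It may stand to the left or right of the long-armed lamp.

How it is judged:
By the outcome, as a careful person would: the job done as asked, in the order asked, and still so for the second after the job is handed in, with the robot touching nothing.
It also fails if it takes over 42 s, if anything falls off the work surface, if the arm or the gripper's body presses on something with over 40 N, if the wrist force passes 120 N, or if a joint passes its speed limit or range.

## Working session

There is one attempt and no reset: what is moved stays moved. The work goes in short steps, each a Python script; the robot and the scene stay as the last script left them, time stands still between calls to the robot, and variables do not carry over. Pictures are saved under pics/ and viewed, at most 10 in all, crops included, and the job is handed in when it is done.

```bash
mkdir -p pics; python3 - <<'E'
from rig import *
import cv2,numpy as np
for c in ["scene","side"]:
    im=camera(c); cv2.imwrite(f"pics/{c}0.png",im[:,:,::-1])
    p=camera_params(c); print(c,{k:np.round(v,4).tolist() for k,v in p.items()})
    for q in ["long_holder","long_hinge","short_holder","long_arm"]:
        for d in trace(c,q)[:3]:
            ys,xs=np.nonzero(d["region"]); print(q,round(d["conf"],2),d["box"],xs.mean().round(1),ys.mean().round(1))
print(get_time_s())
E
```

```text
scene {'fx': 495.3084, 'fy': 495.3084, 'cx': 329.7479, 'cy': 239.6465, 'xyz': [0.8773, -0.2439, 0.8598], 'rotation': [-0.2374, 0.84, 0.4714, -0.1258]}
long_holder 0.67 [201.9, 271.4, 97.5, 115.9] 243.7 325.0
long_hinge 0.64 [207.5, 270.5, 93.0, 112.3] 244.3 325.5
short_holder 0.72 [407.7, 170.1, 72.4, 81.3] 442.1 210.3
short_holder 0.19 [206.0, 274.0, 92.9, 109.7] 243.6 324.8
long_arm 0.73 [204.2, 270.8, 95.3, 115.6] 243.7 325.2
side {'fx': 457.0047, 'fy': 457.0047, 'cx': 312.8228, 'cy': 231.3235, 'xyz': [0.3876, 0.3513, 0.6698], 'rotation': [0.0827, -0.2047, 0.9165, -0.3335]}
long_holder 0.77 [297.9, 153.9, 114.3, 71.0] 395.8 191.3
long_hinge 0.96 [378.1, 149.2, 34.1, 78.3] 396.5 190.7
short_holder 0.75 [186.7, 353.6, 115.8, 104.0] 251.9 407.7
short_holder 0.52 [377.9, 149.6, 30.7, 80.7] 396.4 190.8
long_arm 0.84 [299.6, 153.3, 112.3, 76.0] 395.8 191.9
0.5
```

View pics/scene0.png

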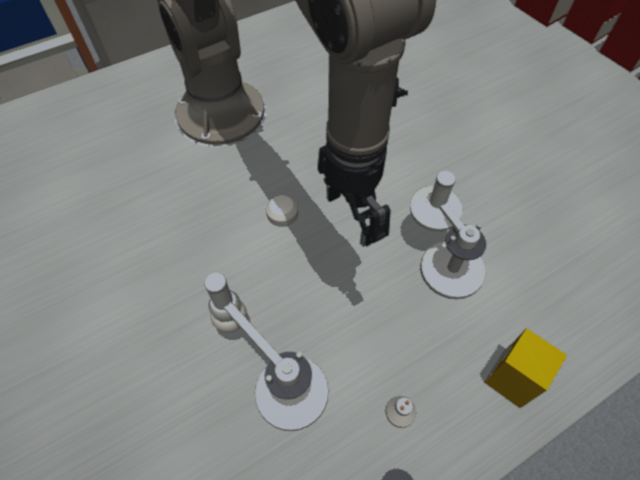

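View pics/side0.png

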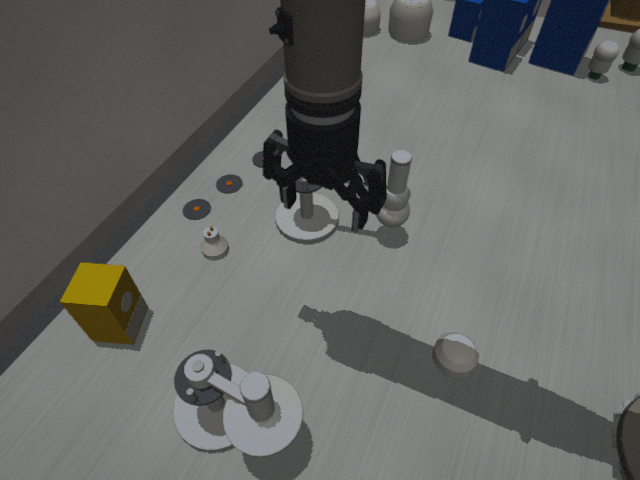

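The scene view shows the long lamp on the robot's right, with its holder top at about (216,280) and hub at (288,370). The short lamp is on the left, with its holder top at (445,178) and hub at (469,234). In the side view the long holder top is at (401,157), and the hub is hidden by the gripper.

```bash
cat > h.py <<'E'
from rig import *
import cv2,numpy as np
from scipy.spatial.transform import Rotation as R
def back(c,px,z,p=None):
    p=p or camera_params(c); q=np.array(p["rotation"]).astype(float)
    M=q if q.shape==(3,3) else R.from_quat(q[[1,2,3,0]]).as_matrix()
    d=M@np.array([(px[0]-p["cx"])/p["fx"],(px[1]-p["cy"])/p["fy"],1]); o=np.array(p["xyz"])
    return o+d*(z-o[2])/d[2]
E
python3 - <<'E'
from h import *
for n,c,px,z in [("Lh","scene",(216,280),.191),("Lh","side",(401,157),.191),("Lhub","scene",(288,370),.139),("Lpin","scene",(269,378),.139),("Lpin","scene",(299,354),.139),
 ("Sh","scene",(445,178),.191),("Sh","side",(256,386),.191),("Shub","scene",(469,234),.139),("Shub","side",(199,368),.139),("footL","scene",(292,393),.01),("box","scene",(540,350),.08),("boxs","side",(100,280),.08)]:
    print(n,c,back(c,px,z).round(4))
h=(back("scene",(216,280),.191)+back("side",(401,157),.191))/2;u=back("scene",(288,370),.139)
d=(h-u)[:2];print(np.hypot(*d),np.arctan2(-d[1],-d[0]))
print(get_tool_rot(),get_ft_force())
# reach preview
a0=np.arctan2(d[1],d[0])
from math import pi
for s in np.linspace(-1.1,1.1,9):
    a=pi+s; P=u[:2]+.16*np.array([np.cos(a),np.sin(a)])
    r=[]
    for off in (0,pi/2,-pi/2):
        x=R.from_euler('z',a+off)*R.from_euler('x',pi); q=x.as_quat()[[3,0,1,2]]
        j=ik([*P,.175],q); r.append(None if j is None else np.round(j[-1],2))
    print(round(s,2),P.round(3),np.hypot(*P).round(3),r)
E
```

```text
Lh scene [ 0.5091 -0.2078  0.191 ]
Lh side [ 0.5078 -0.2081  0.191 ]
Lhub scene [ 0.6692 -0.1771  0.139 ]
Lpin scene [ 0.6651 -0.2064  0.139 ]
Lpin scene [ 0.6567 -0.1514  0.139 ]
Sh scene [0.5342 0.2088 0.191 ]
Sh side [0.5303 0.2101 0.191 ]
Shub scene [0.625  0.2031 0.139 ]
Shub side [0.62  0.205 0.139]
footL scene [ 0.6697 -0.1785  0.01  ]
box scene [0.8372 0.1947 0.08  ]
boxs side [0.8695 0.1348 0.08  ]
0.16367211633410256 0.18947204674109502
[-1.95383019e-05  7.07074803e-01  7.07138756e-01 -4.82617752e-05] [ 0.27599955  0.11450441 -0.75523144]
-1.1 [ 0.597 -0.035] 0.598 [np.float64(0.49), np.float64(1.96), np.float64(-1.0)]
-0.82 [ 0.561 -0.06 ] 0.564 [np.float64(0.8), np.float64(2.28), np.float64(-0.69)]
-0.55 [ 0.533 -0.094] 0.541 [np.float64(1.13), np.float64(2.62), np.float64(-0.36)]
-0.28 [ 0.515 -0.134] 0.532 [np.float64(1.48), np.float64(2.98), np.float64(-0.02)]
0.0 [ 0.509 -0.177] 0.539 [np.float64(1.83), np.float64(-2.4), np.float64(0.33)]
0.27 [ 0.515 -0.221] 0.56 [np.float64(2.17), np.float64(-2.3), np.float64(0.68)]
0.55 [ 0.533 -0.261] 0.593 [np.float64(2.48), np.float64(-1.96), np.float64(1.0)]
0.83 [ 0.561 -0.295] 0.633 [np.float64(2.75), np.float64(-1.66), np.float64(1.29)]
1.1 [ 0.597 -0.32 ] 0.677 [np.float64(3.01), np.float64(-1.39), np.float64(1.56)]
```

Both cameras agree on the holder to within 2 mm, and the arm length comes out at 164 mm against the stated 160 mm. I'll move in and pinch it.

```bash
cat >> h.py <<'E'
U=np.array([.6675,-.1773]); RAD=.161; Z=.172
def pose(s,z=Z,rad=RAD):
    q=(R.from_euler('z',s)*R.from_euler('x',np.pi)).as_quat()[[3,0,1,2]]
    return [U[0]-rad*np.cos(s),U[1]-rad*np.sin(s),z],q
def ft(s):
    f=np.array(get_ft_force()); t=np.array([np.sin(s),-np.cos(s),0]); r=np.array([-np.cos(s),-np.sin(s),0])
    return np.round([f@t,f@r,f[2]],1)   # tangential(+s), radial out, z
E
python3 - <<'E'
from h import *
s=.189
p,q=pose(s,.29); move_to(p,q)
p,q=pose(s); print(line_to(p,.12,q,threshold=8))
clamp(20); print(get_finger_gap(),get_grip_force(),get_ee_pos(),ft(s),get_time_s())
cv2.imwrite("pics/side1.png",camera("side")[:,:,::-1])
E
```

```text
False
0.36657010247694377 20.857547521591187 [ 0.50961597 -0.20800497  0.1725685 ] [0.2 1.4 2.2] 3.05
```

View pics/side1.png

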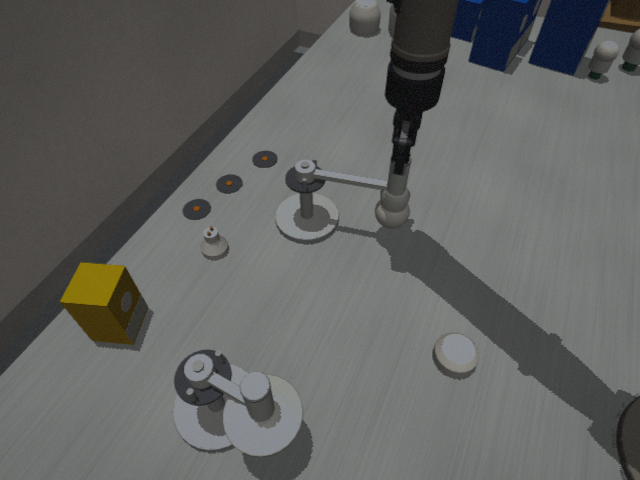

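The fingers are closed on the holder (gap about 31 mm, matching its 32 mm diameter), near (400,160). The hub is now visible at (305,166). Next I'll refine the hub position and swing to the right stop.

```bash
cat >> h.py <<'E'
def swing(s,sign,smax,fstop=9,fast_until=0.):
    base=None
    while sign*(smax-s)>0:
        step=.14 if sign*(fast_until-s)>.14 else .04
        s+=sign*step; p,q=pose(s); line_to(p,.08,q)
        f=ft(s); print(round(s,3),f,round(get_time_s(),2))
        if f[0]*-sign>fstop: break
    return s
E
python3 - <<'E'
from h import *
print(back("side",(305,165),.139).round(4))
s=swing(.189,1,1.25,fast_until=.68)
print(get_ee_pos(),get_finger_gap(),get_grip_force())
cv2.imwrite("pics/scene1.png",camera("scene")[:,:,::-1])
E
```

```text
[ 0.665  -0.1801  0.139 ]
0.329 [0.8 1.2 5.1] 3.53
0.469 [0.3 1.9 5.5] 3.97
0.609 [-0.1  1.6  4.8] 4.4
0.649 [-0.8  2.2  6.1] 4.65
0.689 [-0.3  2.3  5.3] 4.9
0.729 [-0.8  1.4  5.2] 5.15
0.769 [-0.7  1.9  5.1] 5.4
0.809 [-0.6  1.7  5.4] 5.65
0.849 [-1.1  2.7  4.9] 5.9
0.889 [-0.3  2.9  5.1] 6.15
0.929 [0.2 1.6 4.8] 6.4
0.969 [-0.1  1.6  5.4] 6.65
1.009 [-0.7  2.3  5.2] 6.9
1.049 [-4.1  1.9  7.2] 7.15
1.089 [-16.7  -0.1  13.8] 7.4
[ 0.58557222 -0.31555161  0.17212028] 0.36342855944821567 23.32755982875824
```

View pics/scene1.png

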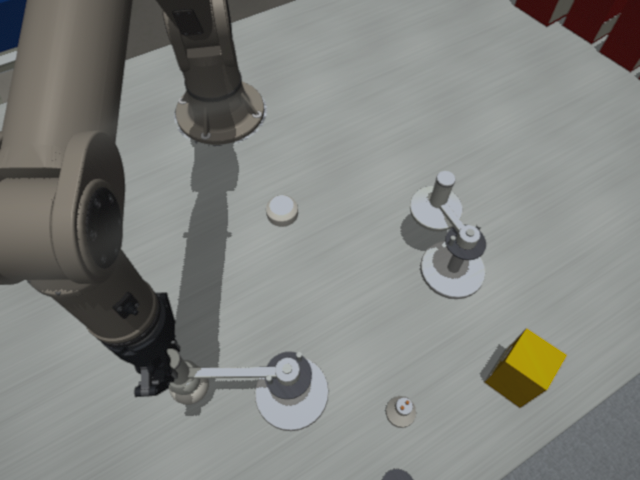

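The arm bar now lies against the pin at about (270,375), and the 17 N reaction confirms the right stop at s ≈ 1.05. That puts the left stop near s ≈ -0.75, so I'll swing back now.

```bash
python3 - <<'E'
from h import *
s=swing(1.089,-1,-1.0,fast_until=-.60)
print(get_ee_pos(),get_finger_gap(),get_grip_force())
cv2.imwrite("pics/scene2.png",camera("scene")[:,:,::-1])
E
```

```text
0.949 [-1.1 -0.   2.7] 7.88
0.809 [-0.3 -0.9  3.5] 8.32
0.669 [ 0.7 -2.5  2.1] 8.75
0.529 [-1.  -3.3  1.3] 9.18
0.389 [ 0.7 -6.  -1.5] 9.62
0.249 [-0.9 -6.3 -2. ] 10.05
0.109 [ 0.6 -6.2 -2.8] 10.48
-0.031 [ 0.3 -5.4 -2.4] 10.92
-0.171 [-0.6 -5.1 -1.8] 11.35
-0.311 [-0.2 -4.8 -1.9] 11.78
-0.451 [-0.2 -4.8 -1.5] 12.22
-0.591 [-0.6 -3.6  0.4] 12.65
-0.631 [-0.4 -2.9  0.5] 12.9
-0.671 [ 0.7 -1.4  2.5] 13.15
-0.711 [ 0.3 -1.2  2.5] 13.4
-0.751 [-0.3 -1.5  2.5] 13.65
-0.791 [8.7 0.1 7.6] 13.9
-0.831 [18.1  1.6 11.2] 14.15
[ 0.55088376 -0.06783401  0.17169602] 0.36669900166523156 23.609414398670197
```

View pics/scene2.png

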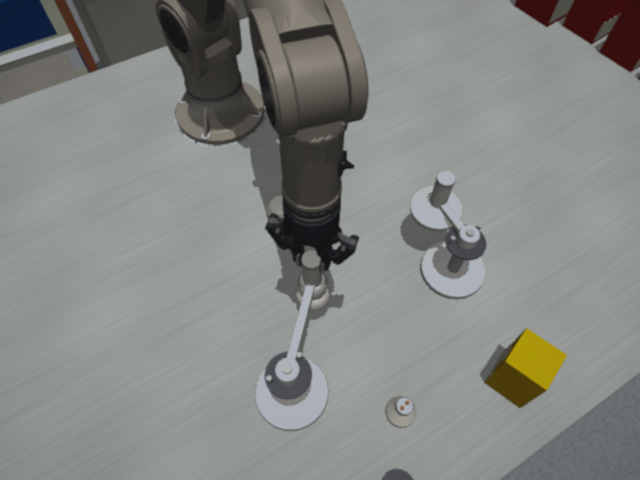

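The arm is against the left pin at about (298,355) with an 18 N reaction. The total travel is about 1.82 rad, matching the stated 1.8 rad. I'll release, lift and check.

```bash
python3 - <<'E'
from h import *
release(); pause(.3); print(get_ee_pos(),ft(-.8),get_finger_gap())
p=np.array(get_ee_pos()); 
line_to([p[0],p[1],.30],.1)
line_to([.42,p[1],.32],.15)
pause(.3)
im=camera("scene"); cv2.imwrite("pics/scene3.png",cv2.resize(im[180:440,180:500,::-1],None,fx=2.2,fy=2.2))
im=camera("side"); cv2.imwrite("pics/side3.png",im[:,:,::-1]); print(get_time_s())
E
```

```text
[ 0.55900163 -0.05833199  0.17201729] [-0.1  0.4  1. ] 1.0032627091048365
17.9917
```

View pics/scene3.png

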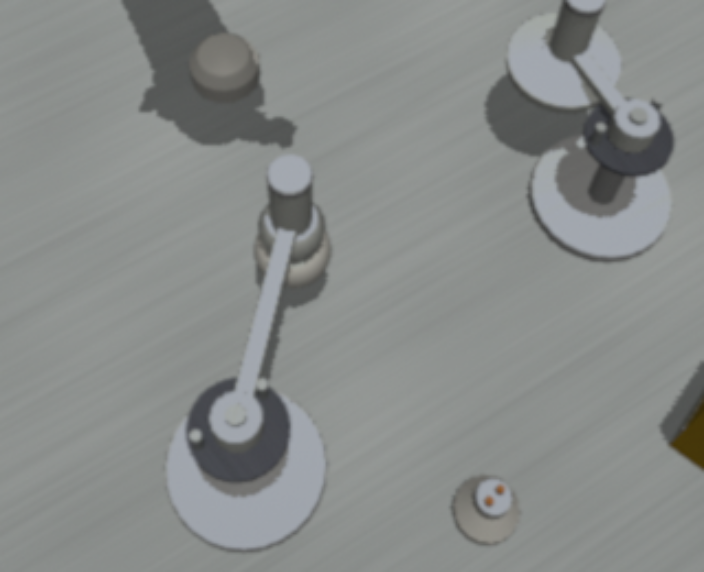

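View pics/side3.png

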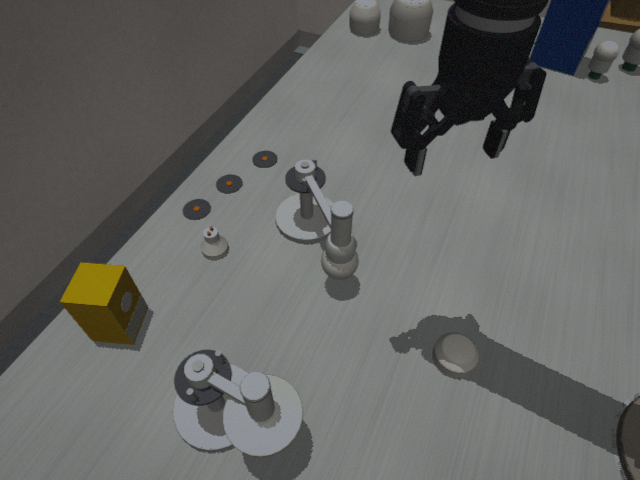

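The arm rests by the left pin with the gripper clear. The holder top is at about (312,258) in the scene view and (342,209) in the side view. I'll compare the resting angle with the contact angle.

```bash
python3 - <<'E'
from h import *
for c,px in [("scene",(312.3,258.2)),("side",(342,209))]:
    h=back(c,px,.191); d=U-h[:2]; print(h.round(4),np.hypot(*d),np.arctan2(d[1],d[0]))
# stop contact: TCP pos at pressed state
for e in ([.58557,-.31555],[.55088,-.06783]):
    d=U-np.array(e); print(np.hypot(*d),np.arctan2(d[1],d[0]))
E
```

```text
[ 0.5517 -0.0653  0.191 ] 0.16106878979182865 -0.7685127390463456
[ 0.5484 -0.0658  0.191 ] 0.16314084962189762 -0.7525363045679464
0.16070341440056582 1.035819443320147
0.15994969615475982 -0.7537841255143533
```

The resting angle (-0.76) matches the angle at contact with the stop (-0.754), and the short lamp hasn't moved.

```bash
python3 -c "
from rig import *
print(hand_in())"
```

```text
the job is handed in; nothing more can be done
None
```

I swung the long lamp's arm steadily to its right stop and back to its left stop, let go of it there, and handed the job in at about 18 s; the short lamp was not touched.

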